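# Clamp a valve body in the cam fixture

### The job

Stand the aluminium valve body in the nest of the blue cam fixture, between the rubber seal and the steel anvil, and let go of it. Then turn the red crank anticlockwise (seen from above) until the roller has climbed the cam and rests in the cam's flat dwell, so that the seal stays pressed on the valve body by itself, and let go of the crank. Do not force the cam on past the flat, which would over-squeeze the valve body (at most 18 N at the seal), and leave the other things on the bench where they are.

Things in the scene. Friction and masses are not known exactly. Their poses are not given: they have to be found in the camera images.
- valve: Loose aluminium block 34 (its x) x 30 (its y) x 50 (z) mm, about 140 g, standing upright; a brass nipple 14 mm across and 8 mm high on top, a black port in the middle of both x faces. Origin: centre of its underside. Either x face may meet the seal. Best gripped across its y faces, 36 mm above its underside.
- fixture: Fixed blue base plate 250 x 110 x 15 mm carrying the mechanism. Origin: centre of its underside, z up; x points from the crank shaft to the anvil. In its frame (mm): shaft at x -70, nest centre x 62.5, both at y 0; block guiding the ram from x -12 to 18, 50 wide, top at z 58; the ram is in line between cam and nest.
- nest (a point): Centre of the nest floor (the plate's top, 15 mm above the bench), axes as the fixture. The valve body's x axis must lie along this x (either way round). Nest length 39 mm, from the rubber seal's face (ram back) to the anvil's. Beside it two low brass rails along x, 35 mm apart inside, 7 mm thick, tops 24 mm above the bench.
- anvil (a point): Middle of the top edge of the steel anvil's face, 60 mm above the bench, 19.5 mm from the nest centre; the anvil is 50 mm wide and 22 mm thick. The seal pushes the valve body against this face.
- shaft (a point): Point on the upright crank shaft's axis, 95 mm above the bench. The cam on it (16 mm thick steel disc, 40 mm above the bench, yellow line on top along the flat) is set against the crank differently every time, by up to 0.6 rad: the flat comes when the crank points 228 to 296 deg anticlockwise from the fixture's x, and must be found by feel.
- crank: Red crank arm. Origin on the shaft axis, 58 mm above the bench, z up, x to the knob. Arm top 69, hub top 76 mm above the bench. Starts unloaded, pointing 78 to 110 deg from the fixture's x; turn it anticlockwise from above. No load, then about 1.3 rad of rise with 2 to 9 N against the knob, then the load reverses over a small corner and pulls the crank into the flat.
- crank_knob (a point): Middle of the upright black knob, a free-spinning cylinder 22 mm across, from 71 to 115 mm above the bench, 80 mm from the shaft axis. This point: 95 mm above the bench. Let go within 0.2 rad of the flat's middle (no load at the knob), the crank settles and stays; on the rise it slips back. Beyond the middle the load against the knob grows again; at 10 N or 0.35 rad beyond it is too far.
- ram: Steel ram sliding along the fixture's x: brass roller on the cam, sprung rubber seal (24 mm across, 2.4 N/mm) 88 mm ahead. Origin: roller centre, 40 mm above the bench. Its x in the fixture's frame (mm): -45 back, -35 in the middle of the flat, -33.9 over the corner before the flat, up to -31 over the one beyond. A return spring (33 to 45 N) holds it to the cam.
- tape: Bystander: black roll of tape lying flat, 64 mm across, 20 mm high; origin: centre of its underside. Leave it alone.
- can: Bystander: spray can standing up, 56 mm across, 150 mm high; origin: centre of its underside. Leave it alone.
- hammer: Bystander: hammer lying flat beyond the fixture; origin under the middle. Leave it alone.
Things that resemble listed ones, but are neither listed nor needed, are in the scene too. Of the things that look like the valve, the smaller one is meant.

How it is judged (in metres and radians):
On the way, in this order (a step that is already met when the one before it is completed fails the run):
1. the valve body stands upright in the nest, let go, while the ram is still back (x of valve in the frame of fixture between 0.056 and 0.069 m and y of valve in the frame of fixture between -0.006 and 0.006 m and z of valve in the frame of fixture below 0.0175 m and angle between valve's own z axis and vertical below 0.1 rad and contact force between the fingers and valve below 0.1 N and x of ram in the frame of fixture below -0.0425 m), for 0.2 s.
2. the crank has brought the ram forward and the seal presses on the valve body (contact force between ram and valve above 8 N and x of ram in the frame of fixture above -0.0367 m), for 0.2 s.
At the end, for the whole second after the job is handed in: The released crank rests with the roller in the flat (ram 34.1 to 36.2 mm behind the fixture origin along x), the seal presses the valve body with 8 to 16 N, and it stands upright on the nest floor (2.5 mm), within 6 mm of the nest centre line and 0.12 rad of the fixture axis (x of ram in the frame of fixture between -0.0362 and -0.0341 m and contact force between ram and valve between 8 and 16 N and x of valve in the frame of fixture between 0.056 and 0.069 m and y of valve in the frame of fixture between -0.006 and 0.006 m and z of valve in the frame of fixture below 0.0175 m and angle between valve's own z axis and vertical below 0.1 rad and angle between the x axis of valve and the x axis of fixture, either way round below 0.12 rad and angular speed of crank below 0.1 rad/s and linear speed of valve below 0.02 m/s); the robot touches nothing.
It fails at once if the valve body is over-squeezed: more than 18 N at the seal (contact force between ram and valve above 18 N).
It fails at once if a bystander (tape, can or hammer) is moved by more than 30 mm (distance of any of tape, can, hammer from where it was at the start of the episode above 0.03 m).
It also fails if it takes over 72 s, if anything falls off the work surface, if the arm or the gripper's body presses on something with over 40 N, if the wrist force passes 120 N, or if a joint passes its speed limit or range.

### The arm

A 6-joint arm with a two-finger parallel gripper is mounted at the origin on the work surface. World frame = base frame: x ahead of the robot, y to its left, z up, the work surface at z = 0. Lengths are in m, angles in degrees, forces in N, time in s.
With the tool pointing down it reaches from about 0.325 to 0.85 m from the base axis. Payload 15.5 kg.
Tool frame: the origin (TCP) lies at the very end of the fingers, on their centre line; the grasp point (between the pads) lies arm.grip_depth behind it (arm.grip_depth is the distance from the TCP to the grasp point, in m); z points along the fingers, y is the line along which they close (so a half turn about z gives the same grasp; the last joint's range is limited). The gripper opens to 91 mm and grips with 3 to 60 N. Pads are 32 mm wide; open, the fingers measure 118 mm over their backs; the gripper's body (76 mm by 178 mm) begins 60 mm behind the grasp point.
Start: joints at [60.075, 28.281, 77.091, -0, 74.628, -5.472], TCP at [0.259, 0.569, 0.214] pointing down, gripper open.
Joint ranges: [-166.48, 166.48], [-47.26, 123.95], [12.59, 153.08], [-70.14, 250.14], [6.76, 159.57], [-176.63, 176.63]. Speed limits (degrees/s): [108.29, 108.29, 147.25, 172.46, 172.46, 172.46].

### API

Orientations are given as a 3x3 rotation matrix whose columns are the frame's x, y, z axes.
In Python, from rig import arm gives the robot as it stands. Calls block until the motion is done:
- arm.move_to(position, orientation): joint-space move of the TCP to a pose.
- arm.move_l(position, orientation=None, feed=0.15): straight line of the TCP; orientation=None keeps the orientation; feed is the mean speed in m/s.
- arm.move_joints(angles): joint-space move.
- arm.grip(opening): finger opening in m; the grip force is fixed at half the most; returns when the fingers have stopped.
- arm.sleep(seconds).
- arm.solve_ik(position, orientation): joint angles nearest the present ones, or None.
- arm.snapshot(name): name is "scene" or "top"; returns the picture (384x512x3 uint8, red, green, blue); there is no depth.
- arm.get_calibration(name): a dict with "intrinsics" (3x3 intrinsics, pixels), "cam_to_world" (4x4, takes a point from camera to world coordinates). Camera axes: x right, y down, z forward; pixel columns grow to the right and rows downward; lengths in m; the calibration is good to about 2 mm. A picture is of the moment at which its call begins. get_calibration takes no time and is no camera call.
A pose or a line that the arm cannot do raises arm.Unreachable and nothing moves.
- arm.sign_off(): hands the job in; it is judged then, once.
Readings, each from a call of its own:
- arm.current_t(): time.
- arm.current_joint_positions(): joint angles.
- arm.current_dq(): joint speeds.
- arm.current_tau(): joint torques, N m.
- arm.current_ee_pos(): TCP position.
- arm.current_tool_rot(): TCP orientation.
- arm.current_force(): force on the tool from outside, world axes, zero at the start.
- arm.current_torque(): the same for the moment, N m.
- arm.current_width(): finger opening in m.
- arm.current_grasp_force(): force on a finger pad.
Only numpy, scipy, OpenCV 4.12 (cv2) and the standard library are available. Lean on these libraries where they do the work, as an engineer would, in place of code of your own. Each camera call takes 0.05 s, during which the arm holds its last target. There are 200 camera calls.

## Working session

There is one attempt and no reset: what is moved stays moved. The work goes in short steps, each a Python script; the robot and the scene stay as the last script left them, time stands still between calls to the robot, and variables do not carry over. Pictures are saved under pics/ and viewed, at most 10 in all, crops included, and the job is handed in when it is done.

```bash
ls; mkdir -p pics
python3 - <<'E'
from rig import arm
import cv2
for n in("scene","top"):
    im=arm.snapshot(n);cv2.imwrite(f"pics/{n}0.png",im[:,:,::-1])
    c=arm.get_calibration(n);print(n,c["intrinsics"].tolist(),c["cam_to_world"].round(4).tolist())
a=cv2.imread("pics/scene0.png");b=cv2.imread("pics/top0.png")
cv2.imwrite("pics/s1.png",cv2.resize(a,(800,600),interpolation=cv2.INTER_CUBIC));cv2.imwrite("pics/t1.png",cv2.resize(b,(800,600),interpolation=cv2.INTER_CUBIC))
print(arm.grip_depth,arm.current_t(),arm.current_force(),arm.current_tool_rot())
E
```

```text
pics
scene [[471.99990287786943, 0.0, 253.75912218207353], [0.0, 471.99990287786943, 183.5192110773312], [0.0, 0.0, 1.0]] [[0.872, 0.2614, -0.414, 1.1199], [0.4894, -0.4888, 0.7222, -0.8696], [-0.0136, -0.8323, -0.5541, 0.7556], [0.0, 0.0, 0.0, 1.0]]
top [[353.9068381307313, 0.0, 258.28759303506894], [0.0, 353.9068381307313, 198.38518118110656], [0.0, 0.0, 1.0]] [[-0.0281, -0.981, 0.1918, 0.464], [-0.9996, 0.0268, -0.0093, 0.002], [0.0039, -0.1919, -0.9814, 0.9148], [0.0, 0.0, 0.0, 1.0]]
0.0188 0.1 [0.99793319 0.2509902  0.4276235 ] [[-9.10293625e-01  4.13962825e-01 -5.44422172e-04]
 [ 4.13963173e-01  9.10293103e-01 -9.78807316e-04]
 [ 9.03939063e-05 -1.11637279e-03 -9.99999373e-01]]
```

View pics/s1.png

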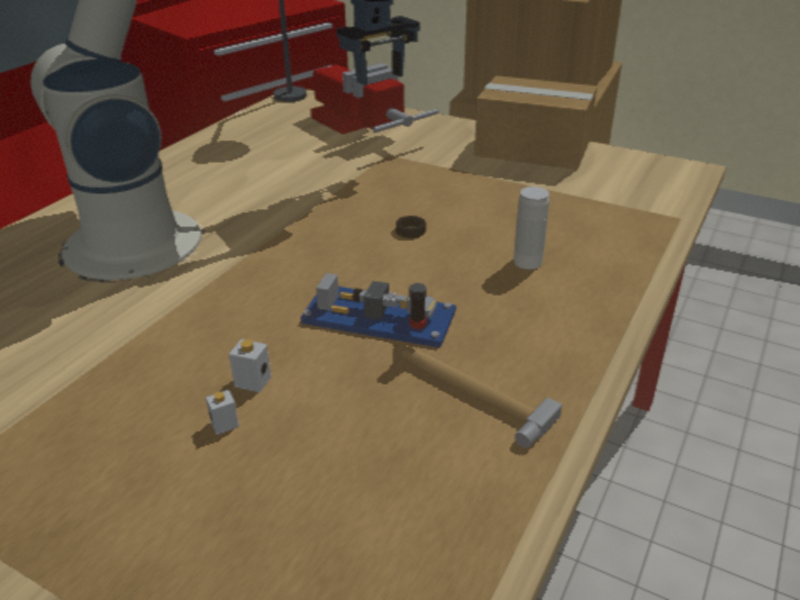

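View pics/t1.png

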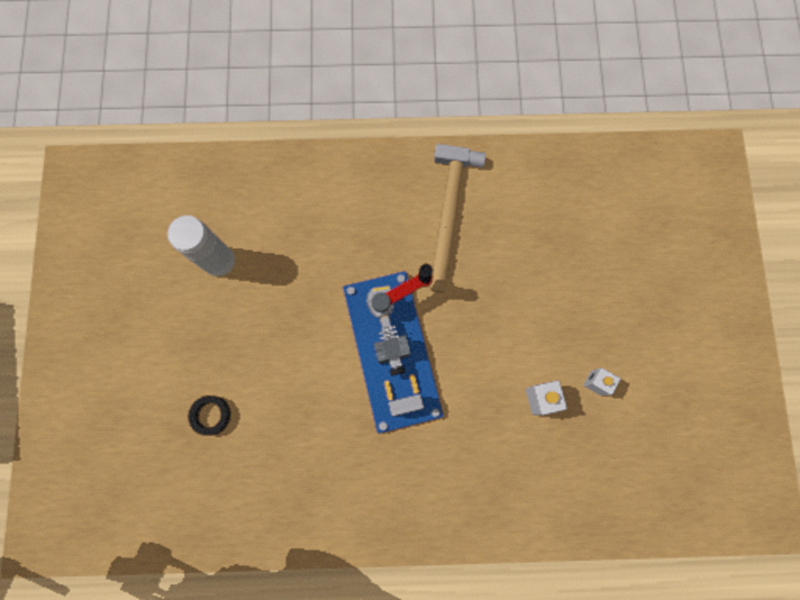

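The picture shows two valve-like blocks in the top view: a larger one at (548,398) and a smaller one at (604,382), in 800x600 pixels. I choose the smaller. The fixture spans (345,285) to (440,420), with the crank knob at (426,272), the anvil at (405,405) and the hammer end near (440,285). Next I'll crop closer.

Run:
```python
import cv2,numpy as np
b=cv2.imread("pics/top0.png");a=cv2.imread("pics/scene0.png")
r=lambda im,x,y,w,h,s:cv2.resize(im[y:y+h,x:x+w],None,fx=s,fy=s,interpolation=cv2.INTER_CUBIC)
o=np.zeros((600,800,3),np.uint8)
o[:600,:400]=r(b,210,160,80,120,5)      # top fixture: x=210+u/5,y=160+v/5
o[:300,400:800]=r(b,332,230,80,60,5)    # valves top
o[300:600,400:800]=r(a,120,210,80,60,5) 
cv2.imwrite("pics/c1.png",o)
```

```text
(no output)
```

View pics/c1.png

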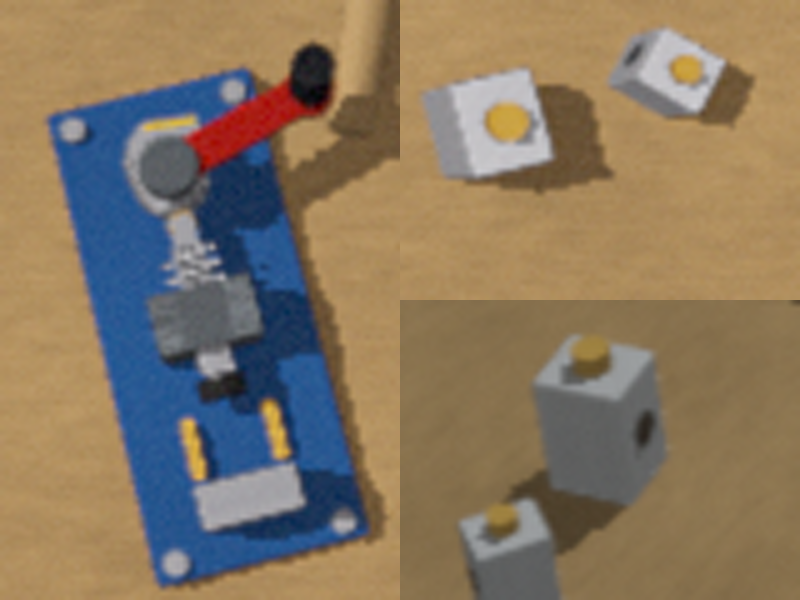

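The small valve's top corners are at about (668,27), (725,64), (697,118) and (643,88) in the crop, with the port face at the left. The plate corners and anvil top are clear. I'll take one enlarged scene-camera crop as a second view.

Run:
```python
import cv2,numpy as np
a=cv2.imread("pics/scene0.png")
r=lambda im,x,y,w,h,s:cv2.resize(im[y:y+h,x:x+w],None,fx=s,fy=s,interpolation=cv2.INTER_CUBIC)
o=np.zeros((600,800,3),np.uint8)
o[:360,:800]=r(a,190,166,100,60,8)[:360,:800][:360]
o[360:600,:240]=r(a,128,246,30,30,8)
cv2.imwrite("pics/c2.png",o)
```

```text
(no output)
```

View pics/c2.png

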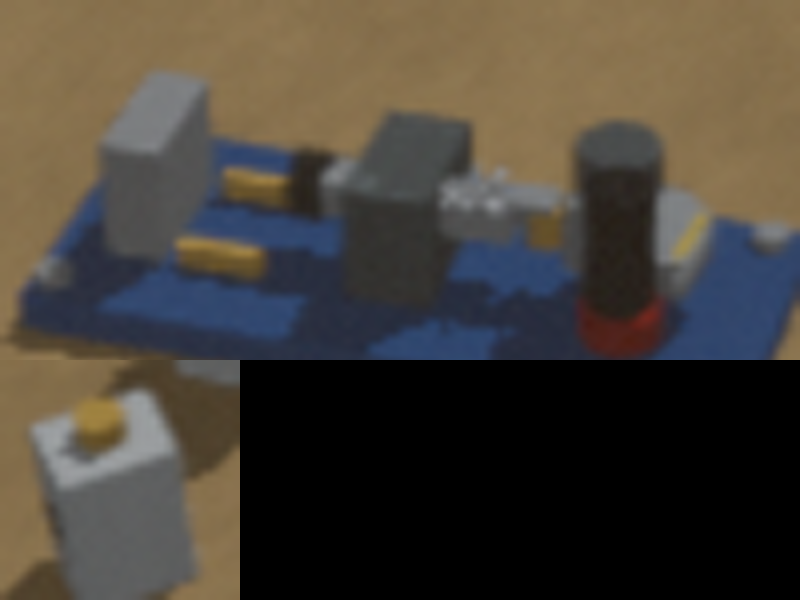

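The scene crop shows the anvil top corners at (100,150), (178,155), (210,82) and (150,75), the guide block top at (345,185), (440,190), (470,122) and (390,112), and the knob top at (620,145). The valve top corners are (30,428), (145,390), (182,460) and (68,488). I'll fit the poses with both cameras.

```bash
cat > fit.py <<'E'
import numpy as np
from scipy.optimize import least_squares
from rig import arm
C={n:arm.get_calibration(n) for n in("scene","top")}
def proj(n,P):
    c=C[n];T=np.linalg.inv(c["cam_to_world"]);p=P@T[:3,:3].T+T[:3,3];q=p@np.asarray(c["intrinsics"]).T
    return q[:,:2]/q[:,2:]
def world(p,L):
    c,s=np.cos(p[2]),np.sin(p[2]);L=np.asarray(L,float)
    return np.c_[p[0]+c*L[:,0]-s*L[:,1],p[1]+s*L[:,0]+c*L[:,1],L[:,2]]
def fit(obs,p0,v=True):
    def f(p): return np.concatenate([(proj(n,world(p,np.array(L)/1000.))-px).ravel() for n,L,px in obs])
    r=least_squares(f,p0,loss="soft_l1")
    if v:
        for o in obs: print(o[0],f(r.x).size and (proj(o[0],world(r.x,np.array(o[1])/1000.))-o[2]).round(1).tolist())
    return r.x
T=lambda a:np.array(a)/5.-.4+[210,160]
TV=lambda a:(np.array(a)-[400,0])/5.-.4+[332,230]
S=lambda a:np.array(a)/8.-.44+[190,166]
SV=lambda a:(np.array(a)-[0,360])/8.-.44+[128,246]
E
cat > m.py <<'E'
from fit import *
F1=("top",[[-125,-55,15],[-125,55,15],[125,55,15],[125,-55,15],[82,-25,60],[82,25,60],[104,25,60],[104,-25,60]],
 T([[50,118],[248,70],[367,535],[160,587],[194,487],[297,463],[305,503],[203,530]]))
F2=("scene",[[104,25,60],[82,25,60],[82,-25,60],[104,-25,60],[18,25,58],[-12,25,58],[-12,-25,58],[18,-25,58],[125,55,15]],
 S([[100,150],[178,155],[210,82],[150,75],[345,187],[440,193],[470,122],[390,112],[20,290]]))
V1=("top",[[-17,15,50],[-17,-15,50],[17,15,50],[17,-15,50],[0,0,58]],TV([[668,27],[643,88],[725,64],[697,118],[686,69]]))
V2=("scene",[[17,15,50],[17,-15,50],[-17,15,50],[-17,-15,50],[0,0,58]],SV([[68,488],[30,428],[182,460],[145,390],[100,408]]))
K1=("top",[[0,0,115]],T([[312,65]]));K2=("scene",[[0,0,115]],S([[620,145]]))
f0=[.6,.0,-2.9];v0=[.5,-.26,-2.1]
for o in([F1],[F2],[F1,F2]): F=fit(o,f0,len(o)>1);print("F",F.round(4))
for o in([V1],[V2],[V1,V2]): V=fit(o,v0,len(o)>1);print("V",V.round(4))
for o in([K1],[K2],[K1,K2]): K=fit(o,[.7,-.05,0],0);print("K",K[:2].round(4))
sh=world(F,[[-.07,0,0]])[0];d=K[:2]-sh[:2]
print("shaft",sh,"nest",world(F,[[.0625,0,0]])[0],"r",np.hypot(*d),"crank",np.degrees(np.arctan2(d[1],d[0])-F[2])%360)
E
python3 m.py
```

```text
F [ 0.5749  0.015  -2.9255]
F [ 0.5747  0.0199 -2.8866]
top [[-1.5, -0.8], [-0.3, -1.2], [0.6, -0.3], [-0.8, 0.4], [-0.5, -0.2], [-0.8, -0.6], [-0.0, 0.4], [-0.0, 0.3]]
scene [[-0.4, -0.2], [-2.4, 0.4], [0.2, -0.3], [0.2, -0.5], [-0.4, 0.7], [-1.4, 1.7], [0.5, 0.4], [-0.1, 0.0], [-0.6, 1.2]]
F [ 0.5753  0.0162 -2.9208]
V [ 0.5109 -0.3184 -2.1306]
V [ 0.5129 -0.317  -2.1189]
top [[-1.0, -0.1], [-1.6, -1.7], [0.0, -0.3], [0.1, -0.4], [0.0, 0.2]]
scene [[-1.3, 0.5], [-0.5, -0.2], [-0.4, -1.2], [0.0, -0.4], [-0.3, 1.1]]
V [ 0.5119 -0.3175 -2.1362]
K [ 0.6808 -0.0393]
K [ 0.6703 -0.02  ]
K [ 0.68   -0.0381]
shaft [0.64360771 0.03150498 0.        ] nest [0.51432521 0.00248282 0.        ] r 0.07851585576622018 crank 104.97368571462407
```

```bash
sed -i 's/\[178,155\]/[160,153]/; s/\[440,193\]/[432,197]/' m.py
cat >> m.py <<'E'
print("refit top-only crank etc")
import cv2
o=np.zeros((600,800,3),np.uint8)
def draw(n,x0,y0,w,h,s,X,Y):
    im=cv2.resize(cv2.imread(f"pics/{n}0.png")[y0:y0+h,x0:x0+w],None,fx=s,fy=s,interpolation=cv2.INTER_CUBIC)
    def P(pts,col):
        q=((proj(n,np.asarray(pts))-[x0,y0]+.45)*s).astype(int);cv2.polylines(im,[q.reshape(-1,1,2)],True,col,1)
    def R(p,a,b,c,d,z): return world(p,np.array([[a,c,z],[b,c,z],[b,d,z],[a,d,z]])/1000)
    P(R(F,-125,125,-55,55,15),(0,255,0));P(R(F,82,104,-25,25,60),(0,255,0));P(R(F,-12,18,-25,25,58),(0,255,255))
    P(R(F,43,82,17.5,24.5,24),(255,0,255));P(R(F,43,82,-24.5,-17.5,24),(255,0,255))
    P(R(V,-17,17,-15,15,50),(0,0,255));P(R(V,-17,17,-15,15,0),(0,0,255))
    t=np.linspace(0,6.28,20)
    for z,r in((71,11),(115,11)): P(np.c_[K[0]+.011*np.cos(t),K[1]+.011*np.sin(t),0*t+z/1000],(255,255,0))
    P(np.c_[sh[0]+.011*np.cos(t),sh[1]+.011*np.sin(t),0*t+.095],(255,255,0))
    o[Y:Y+h*s,X:X+w*s]=im
draw("top",210,160,80,120,5,0,0);draw("top",365,230,40,40,5,400,300);draw("scene",190,166,80,60,5,400,0);draw("scene",128,246,40,40,5,600,300)
cv2.imwrite("pics/ov.png",o)
E
python3 m.py
```

```text
F [ 0.5749  0.015  -2.9255]
F [ 0.5744  0.0188 -2.9022]
top [[-1.3, -0.8], [-0.1, -1.1], [0.6, -0.2], [-0.8, 0.4], [-0.4, -0.1], [-0.7, -0.5], [-0.0, 0.6], [-0.0, 0.4]]
scene [[-0.5, -0.2], [-0.3, 0.7], [0.1, -0.3], [0.1, -0.5], [-0.5, 0.7], [-0.5, 1.2], [0.5, 0.4], [-0.1, 0.0], [-0.7, 1.1]]
F [ 0.5751  0.016  -2.9221]
V [ 0.5109 -0.3184 -2.1306]
V [ 0.5129 -0.317  -2.1189]
top [[-1.0, -0.1], [-1.6, -1.7], [0.0, -0.3], [0.1, -0.4], [0.0, 0.2]]
scene [[-1.3, 0.5], [-0.5, -0.2], [-0.4, -1.2], [0.0, -0.4], [-0.3, 1.1]]
V [ 0.5119 -0.3175 -2.1362]
K [ 0.6808 -0.0393]
K [ 0.6703 -0.02  ]
K [ 0.68   -0.0381]
shaft [0.6434454  0.03122816 0.        ] nest [0.51412535 0.00237379 0.        ] r 0.07834632803955435 crank 105.24707184723691
refit top-only crank etc
```

View pics/ov.png

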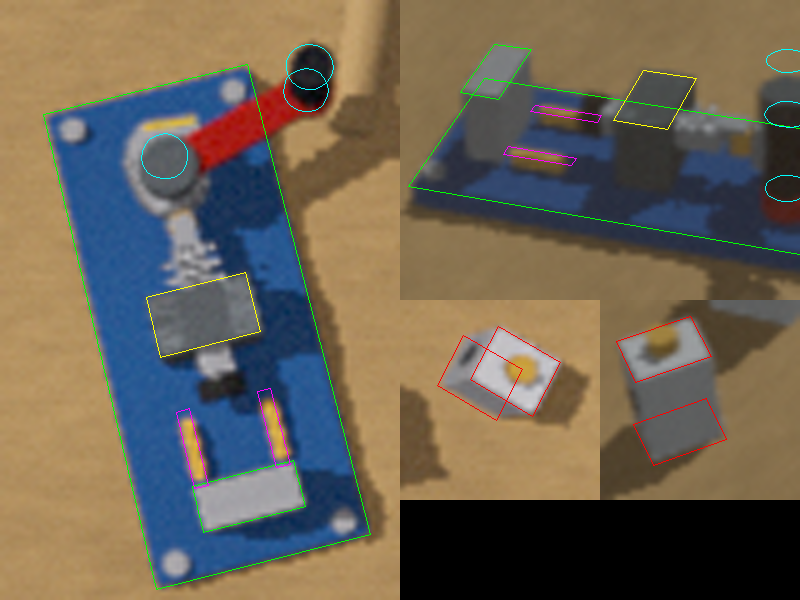

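```bash
cat > ray.py <<'E'
from fit import *
def back(n,px,z):
    c=C[n];M=np.asarray(c["cam_to_world"]);d=np.c_[px,np.ones(len(px))]@np.linalg.inv(c["intrinsics"]).T@M[:3,:3].T
    return M[:3,3]+d*((z-M[2,3])/d[:,2])[:,None]
def infix(F,P):
    c,s=np.cos(F[2]),np.sin(F[2]);d=P[:,:2]-F[:2];return np.c_[d@[c,s],d@[-s,c]]*1000
E
python3 - <<'E'
from ray import *
F=[.5751,.016,-2.9221]
print("top rails L(-21),R(21)",infix(F,back("top",T([[187,420],[202,478],[268,402],[283,458]]),.024)).round(1).tolist())
print("scene rails far,near",infix(F,back("scene",S([[228,176],[285,187],[180,243],[264,256]]),.024)).round(1).tolist())
print("seal front top",infix(F,back("top",T([[225,398]]),.05)).round(1))
R=lambda a:None
V=[.5119,-.3175,-2.1362]
for a in(0,90):
  for s in (0,180):pass
import math
def rot(yc): # tool y axis yaw
    y=np.array([math.cos(yc),math.sin(yc),0]);z=np.array([0,0,-1.]);return np.c_[np.cross(y,z),y,z]
for nm,p,yw in(("V",[V[0],V[1],.1],V[2]+math.pi/2),("N",[.5141,.0024,.1],F[2]+math.pi/2)):
  for k in(0,math.pi):
    q=arm.solve_ik(p,rot(yw+k));print(nm,k,None if q is None else np.round(q,1))
E
```

```text
top rails L(-21),R(21) [[48.3, -20.1], [78.0, -19.7], [49.5, 21.4], [78.3, 21.8]]
scene rails far,near [[76.4, -20.9], [55.1, -19.8], [78.0, 21.3], [48.1, 20.8]]
seal front top [[44.3  0.7]]
V 0 [-37.5  33.8  87.4  -0.   58.8  -5.1]
V 3.141592653589793 [-37.5  33.8  87.4  -0.   58.8 174.9]
N 0 [ -6.4  28.1 100.1  -0.   51.8  71. ]
N 3.141592653589793 [  -6.4   28.1  100.1   -0.    51.8 -109. ]
```

```bash
cat > h.py <<'E'
import math,cv2
from ray import *
F=np.array([.5751,.016,-2.9221]);F[:2]+=.0006*np.array([-math.sin(F[2]),math.cos(F[2])])
V=[.5119,-.3175,-2.1362]
def rot(yc):
    y=np.array([math.cos(yc),math.sin(yc),0]);z=np.array([0,0,-1.]);return np.c_[np.cross(y,z),y,z]
def fx(x,y,z): return world(F,[[x/1000,y/1000,z]])[0]
def st(): print("t %.1f p %s f %s w %.4f g %.1f"%(arm.current_t(),np.round(arm.current_ee_pos(),4),np.round(arm.current_force(),1),arm.current_width(),arm.current_grasp_force()))
E
python3 - <<'E'
from h import *
R=rot(V[2]+math.pi/2)
arm.grip(.06)
arm.move_to([V[0],V[1],.10],R);st()
arm.move_l([V[0],V[1],.0172],feed=.12);st()
arm.grip(.02);st()
arm.move_l([V[0],V[1],.12],feed=.15);st()
RN=rot(F[2]+math.pi/2)
arm.move_to(fx(62.5,0,.11),RN);st()
arm.move_l(fx(62.5,0,.062),feed=.15);st()
for n in("scene","top"): cv2.imwrite(f"pics/{n}2.png",arm.snapshot(n)[:,:,::-1])
a=cv2.imread("pics/scene2.png");b=cv2.imread("pics/top2.png")
o=np.hstack([cv2.resize(b[160:280,210:290],None,fx=5,fy=5,interpolation=2),cv2.resize(a[140:260,180:260],None,fx=5,fy=5,interpolation=2)])
cv2.imwrite("pics/c3.png",o)
E
```

```text
t 4.0 p [ 0.5123 -0.3169  0.1001] f [-0.1  0.  -0.9] w 0.0604 g 0.0
t 4.8 p [ 0.5123 -0.3177  0.0177] f [ 0.4 -0.5  0.2] w 0.0599 g 0.0
t 5.4 p [ 0.512  -0.3176  0.0175] f [-0.   0.3  5.3] w 0.0298 g 30.0
t 6.2 p [ 0.5114 -0.3171  0.1192] f [ 0.7 -0.3 -1.5] w 0.0300 g 30.0
t 7.5 p [0.5144 0.0013 0.1097] f [-0.5 -0.2 -2.4] w 0.0300 g 30.0
t 8.0 p [0.5143 0.0013 0.0621] f [ 0.1  0.1 -1.4] w 0.0299 g 30.0
```

View pics/c3.png

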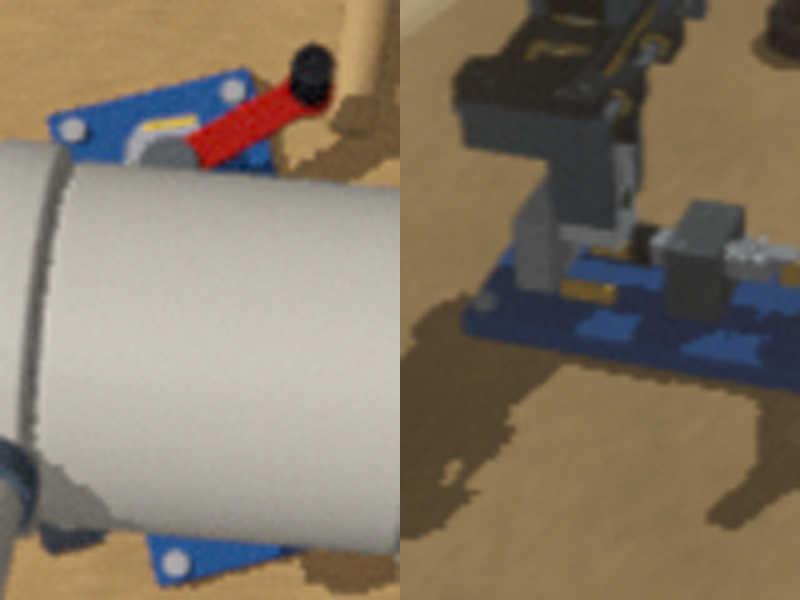

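The valve's underside is already below the anvil and seal tops with no side force, so x fits. Now I'll lower it with a force guard.

Run:
```python
from h import *
f0=np.array(arm.current_force())
p=fx(62.5,0,.062)
for z in [.05,.044,.041,.039,.037,.036,.035,.034,.033,.0325,.032]:
    p[2]=z;arm.move_l(p,feed=.05);d=np.array(arm.current_force())-f0
    print(z,round(arm.current_ee_pos()[2],4),d.round(1))
    if np.linalg.norm(d)>8:break
st()
```

```text
0.05 0.0498 [-0.2  0.1 -0.5]
0.044 0.0437 [-0.5  0.2 -1. ]
0.041 0.0409 [-0.2 -1.  -0.3]
0.039 0.0389 [ 0.5 -0.8 -0.1]
0.037 0.0369 [ 0.4  0.  -0.9]
0.036 0.0359 [ 0.7 -0.2  0.2]
0.035 0.035 [ 0.7 -0.4 -0.6]
0.034 0.0339 [ 0.1 -0.3 -0.8]
0.033 0.0329 [-1.1 -1.1 -0.7]
0.0325 0.0325 [ 0.2 -0.2  0.4]
0.032 0.0324 [-2.3  0.5 10.7]
t 11.0 p [0.5143 0.0018 0.0324] f [-2.5  0.9  9.6] w 0.0300 g 30.0
```

```bash
cat >> h.py <<'E'
SH=fx(-70,0,0)[:2]; K1=np.array([.6808,-.0393])
A0=math.degrees(math.atan2(*(K1-SH)[::-1])-F[2])%360
def kp(a,r=.08,z=.08):
    w=math.radians(a)+F[2];return np.array([SH[0]+r*math.cos(w),SH[1]+r*math.sin(w),z]),rot(w+math.pi/2+FLIP)
FLIP=0
E
python3 - <<'E'
import h
from h import *
print("A0",A0,"r",np.hypot(*(K1-SH)))
for h.FLIP in(0,math.pi):
    q=[arm.solve_ik(*kp(a)) for a in range(100,321,20)];print(h.FLIP,[None if x is None else int(x[5]) for x in q])
arm.grip(.05);st()
arm.move_l(fx(62.5,0,.13),feed=.2)
arm.move_to(fx(-20,110,.16),rot(F[2]+math.pi/2));st()
for n in("scene","top"): cv2.imwrite(f"pics/{n}3.png",arm.snapshot(n)[:,:,::-1])
a=cv2.imread("pics/scene3.png");b=cv2.imread("pics/top3.png")
o=np.hstack([cv2.resize(b[160:280,210:290],None,fx=5,fy=5,interpolation=2),cv2.resize(a[140:260,180:260],None,fx=5,fy=5,interpolation=2)])
cv2.imwrite("pics/c4.png",o)
E
```

```text
A0 105.45759372291731 r 0.07925457705461778
0 [-31, -49, -67, -85, -103, -121, -139, -158, None, 161, 140, 118]
3.141592653589793 [148, 130, 112, 94, 76, 58, 40, 21, 1, -18, -39, -61]
t 11.5 p [0.5142 0.0018 0.032 ] f [ 0.3 -0.1 -0.7] w 0.0499 g 0.0
t 12.7 p [ 0.618  -0.0877  0.1581] f [-0.3 -0.2  0.1] w 0.0500 g 0.0
```

View pics/c4.png

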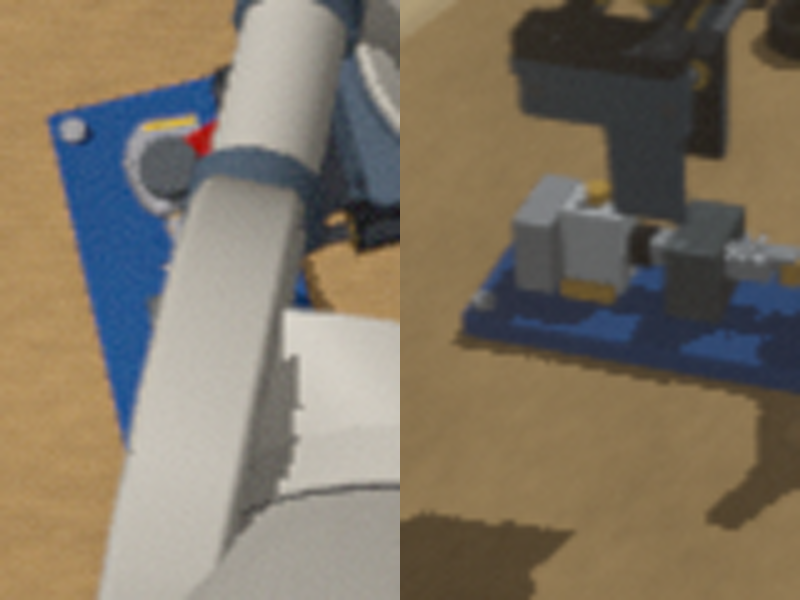

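The valve stands upright in the nest, at about (590,250) in the crop. Next is the knob: grip it with the jaw tangential and follow the circle while logging the tangential load.

```bash
sed -i 's/^FLIP=0/FLIP=math.pi/' h.py
cat >> h.py <<'E'
def feel(a,f0=0,n=3):
    F_=[]
    for _ in range(n): arm.sleep(.02);F_.append(arm.current_force())
    f=np.mean(F_,0)-f0;w=math.radians(a)+F[2];r=np.array([math.cos(w),math.sin(w),0]);t=np.array([-r[1],r[0],0])
    p=arm.current_ee_pos()[:2]-SH;aa=math.degrees(math.atan2(p[1],p[0])-F[2])%360
    return -f@t,f@r,f[2],aa,np.hypot(*p)*1000     # load against the motion, radial
E
python3 - <<'E'
from h import *
arm.move_to(*kp(A0,z=.14));arm.move_l(kp(A0)[0],feed=.12)
f0=np.mean([arm.current_force() for _ in range(5)],0);st()
arm.grip(.01);st();print(np.round(feel(A0,f0),1))
a=A0
while a<200:
    a+=5;arm.move_l(*kp(a),feed=.08);v=feel(a,f0);print(round(a,1),np.round(v,1))
    if v[0]>11 or abs(v[1])>15:break
np.save("f0.npy",f0);np.save("a.npy",a);st()
E
```

```text
t 14.8 p [ 0.6815 -0.0401  0.0805] f [1.1 0.1 0.3] w 0.0503 g 0.0
t 15.3 p [ 0.6813 -0.04    0.0803] f [-0.3  0.3  3.8] w 0.0214 g 30.0
[  1.8  -0.4   4.3 105.5  80.1]
110.5 [ -0.9  -1.4   4.8 110.7  80.1]
115.5 [ -0.8  -1.6   5.1 115.7  80.1]
120.5 [  0.9  -2.    6.2 120.5  80. ]
125.5 [  0.8  -2.    6.3 125.5  80. ]
130.5 [ -0.8  -2.5   5.5 130.6  80. ]
135.5 [ -0.9  -2.2   6.  135.7  80. ]
140.5 [  0.5  -2.1   6.9 140.5  79.9]
145.5 [  0.3  -2.7   6.9 145.4  79.9]
150.5 [ -0.7  -2.5   6.1 150.5  79.9]
155.5 [ -0.8  -2.7   6.7 155.6  79.9]
160.5 [  1.   -2.1   6.3 160.4  79.9]
165.5 [ -2.2  -2.6   6.1 165.6  79.9]
170.5 [ -1.7  -2.6   6.3 170.6  79.9]
175.5 [ -2.8  -2.3   6.7 175.7  79.9]
180.5 [ -0.6  -2.    6.5 180.5  79.9]
185.5 [  1.2  -2.6   6.5 185.2  79.9]
190.5 [  1.7  -1.9   5.8 190.2  79.9]
195.5 [  2.   -2.7   6.  195.2  79.9]
200.5 [  2.3  -1.7   5.8 200.1  79.9]
t 21.1 p [0.7108 0.0738 0.0803] f [ 0.6 -2.2  5.6] w 0.0214 g 30.0
```

Run:
```python
from h import *
f0=np.load("f0.npy");a=float(np.load("a.npy"));mx=0
while a<305:
    a+=3 if a<240 else 2;arm.move_l(*kp(a),feed=.06);v=feel(a,f0,6);mx=max(mx,v[0]);print(round(a,1),np.round(v,1))
    if v[0]>12 or abs(v[1])>15 or (mx>4 and v[0]<-.7):break
np.save("a.npy",a);st()
```

```text
203.5 [  2.5  -2.    5.5 203.   79.9]
206.5 [  3.6  -2.2   4.9 206.   80. ]
209.5 [  2.3  -1.8   5.5 209.1  80. ]
212.5 [  3.1  -1.8   5.8 212.1  80. ]
215.5 [  1.   -1.4   7.  215.3  80. ]
218.5 [  1.7  -2.    6.1 218.2  80. ]
221.5 [  2.6  -1.2   5.6 221.1  80.1]
224.5 [  3.8  -1.6   4.5 223.9  80.1]
227.5 [  1.8  -1.4   6.1 227.2  80.1]
230.5 [  2.8  -1.    5.9 230.2  80.1]
233.5 [  0.   -0.8   6.8 233.4  80.1]
236.5 [  4.7  -0.7   4.3 235.9  80.2]
239.5 [  5.   -0.7   4.1 238.8  80.2]
242.5 [  2.2  -0.4   5.5 242.2  80.2]
244.5 [ 4.400e+00 -2.000e-01  4.200e+00  2.439e+02  8.020e+01]
246.5 [2.500e+00 2.000e-01 6.000e+00 2.462e+02 8.020e+01]
248.5 [ 6.100e+00 -1.000e-01  3.300e+00  2.477e+02  8.020e+01]
250.5 [  3.1   0.    5.  250.   80.2]
252.5 [  0.4   0.3   7.2 252.5  80.2]
254.5 [4.700e+00 2.000e-01 3.600e+00 2.539e+02 8.030e+01]
256.5 [  1.8   0.4   6.1 256.2  80.3]
258.5 [  5.5   0.8   3.5 257.8  80.3]
260.5 [  4.6   1.    4.1 259.9  80.3]
262.5 [  8.9   1.    1.3 261.3  80.3]
264.5 [  7.1   1.4   2.7 263.5  80.3]
266.5 [  6.    2.2   2.9 265.7  80.3]
268.5 [  4.8   1.9   3.8 267.8  80.3]
270.5 [  2.6   1.8   5.6 270.1  80.3]
272.5 [ -1.7   1.4   8.7 272.7  80.4]
t 31.2 p [0.6223 0.1082 0.0802] f [-1.4  0.4  9.8] w 0.0212 g 30.0
```

Run:
```python
from h import *
f0=np.load("f0.npy");a=float(np.load("a.npy"));mn=0
for i in range(8):
    a+=1.5;arm.move_l(*kp(a),feed=.06);v=feel(a,f0,8);mn=min(mn,v[0]);print(round(a,1),np.round(v,1))
    if v[0]>3.5 or (mn<-2 and v[0]>.3):break
np.save("a.npy",a);st()
a=cv2.imread
for n in("scene","top"): cv2.imwrite(f"pics/{n}4.png",arm.snapshot(n)[:,:,::-1])
a=cv2.imread("pics/scene4.png");b=cv2.imread("pics/top4.png")
o=np.hstack([cv2.resize(b[160:280,210:290],None,fx=5,fy=5,interpolation=2),cv2.resize(a[140:260,180:260],None,fx=5,fy=5,interpolation=2)])
cv2.imwrite("pics/c5.png",o)
```

```text
274.0 [  1.9   1.8   6.6 273.8  80.4]
275.5 [ -0.3   1.6   8.3 275.5  80.4]
277.0 [ -2.8   1.1   9.8 277.3  80.4]
278.5 [ -4.4   1.   10.8 279.1  80.4]
280.0 [ -4.6   0.8  11.1 280.6  80.4]
281.5 [ -4.2   1.1  10.8 282.   80.4]
283.0 [ -3.8   1.   10.1 283.5  80.4]
284.5 [ -3.1   1.4   9.5 284.9  80.4]
t 34.3 p [0.6065 0.1021 0.0802] f [-2.   0.4  9. ] w 0.0212 g 30.0
```

View pics/c5.png

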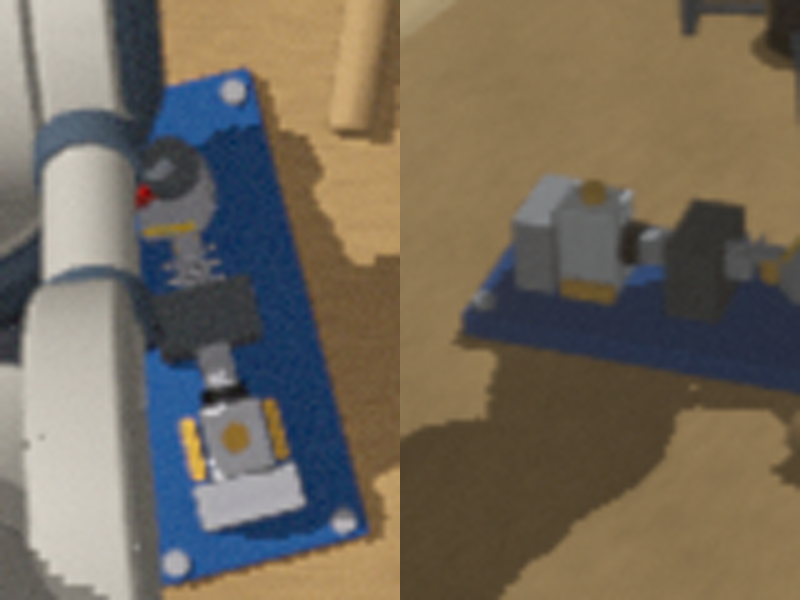

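The seal is pressing the valve against the anvil. The yellow line, (145,232) to (197,226), is about 7° short of square to the ram, which agrees with the load trending to zero near 292°. I'll continue to zero load.

Run:
```python
from h import *
f0=np.load("f0.npy");a=float(np.load("a.npy"))
while a<292.5:
    a+=1.5;arm.move_l(*kp(a),feed=.06);v=feel(a,f0,8);print(round(a,1),np.round(v,1))
    if v[0]>-.4:break
st()
arm.grip(.05);arm.sleep(.3);st()
p=kp(a)[0];p[2]=.15;arm.move_l(p,feed=.15)
arm.move_to([.5,.32,.25],arm.current_tool_rot());arm.sleep(.3);st()
for n in("scene","top"): cv2.imwrite(f"pics/{n}5.png",arm.snapshot(n)[:,:,::-1])
a=cv2.imread("pics/scene5.png");b=cv2.imread("pics/top5.png")
o=np.hstack([cv2.resize(b[160:280,210:290],None,fx=5,fy=5,interpolation=2),cv2.resize(a[140:260,180:260],None,fx=5,fy=5,interpolation=2)])
cv2.imwrite("pics/c6.png",o)
```

```text
286.0 [ -2.6   1.9   9.6 286.3  80.5]
287.5 [ -1.6   1.2   9.3 287.7  80.5]
289.0 [ -1.2   1.9   9.  289.2  80.5]
290.5 [ -0.3   1.9   8.4 290.6  80.4]
t 35.9 p [0.5996 0.098  0.0802] f [-0.1  1.   8. ] w 0.0215 g 30.0
t 36.9 p [0.5999 0.0977 0.08  ] f [-0.2 -0.6  0.6] w 0.0499 g 0.0
t 38.8 p [0.5004 0.3193 0.2497] f [ 0.2 -0.1 -0.3] w 0.0499 g 0.0
```

View pics/c6.png

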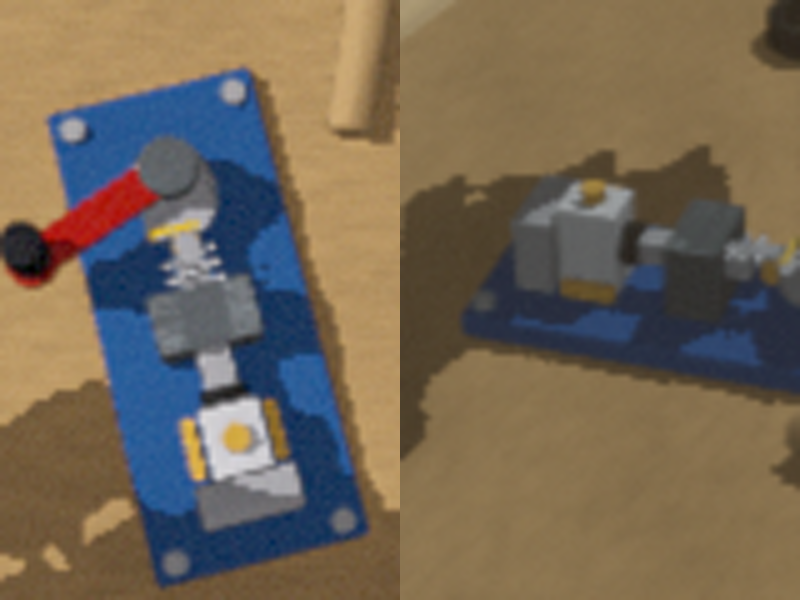

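The crank has stayed at its angle with the knob at (25,248). The yellow line is square to the ram and the seal is pressed on the upright valve. I'm handing it in.

```bash
python3 -c "
from rig import arm
print(arm.sign_off())"
```

```text
the job is handed in; nothing more can be done
None
```

I handed the job in with the valve body standing in the nest, the roller in the flat by feel and by picture, the crank released and holding, and the robot clear at about 39 s; the hand-in returned no verdict and I had no reading of the seal force.

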